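# Point out the open jar, then shut it

## Task

One of the clip-top storage jars has been left open and I cannot tell from here which: point it out to me by holding your fingertips a few centimetres above the middle of its open mouth, touching nothing, for about three seconds. Once I have seen it, push its lid gently over with a finger until it is fully shut, and take your hand away. Do not grip or lift anything, do not shove the jar about, and leave the other jars and the kitchen things where they are.

Things in the scene. Friction and masses are not known exactly. Their poses are not given: they have to be found in the camera images.
- oats: the open jar, loose on the worktop: the lowest and widest of the three clip-top glass jars at the front of the worktop (two more stand shut at the back, out of play), 106 x 96 x 99 mm, pale oats in it, an orange sealing ring under a glass lid 86 mm across and 11 mm thick. Origin at the centre of its underside; its own +x points to the side where the lid is hinged, +z up
- oats_mouth (a point): centre of the open jar's round mouth, at the height of its rim, 88 mm above the worktop. A wall cabinet hangs over the back of the worktop: its front is about 100 mm behind the middle of the row of jars and its underside 460 mm above the worktop
- oats_hinge (a point): middle of the open jar's lid hinge, on the jar's +x side, 50 mm from the jar's axis and 89 mm above the worktop; the hinge line is level, along the jar's own y
- oats_lid_rim (a point): point on the lid's free edge opposite the hinge, half-way through the lid's thickness, 92 mm from the hinge line; it moves with the lid (shut: low, over the jar's -x side; open: about 180 mm above the worktop, over the hinge)
- oats_lid (a joint): angle of the open jar's lid about its hinge, rad: 0 shut and level, 1.57 upright, 1.6 its stop; it starts between 1.35 and 1.6. A stiff hinge with some drag: near upright the lid stays where it is left; pushed well past half-way (below 0.8 rad) it sinks shut slowly by itself; it takes less than 1 N at its free edge to push it over. When shut, its upper face lies 10 mm above the hinge line
- lentils: clip-top jar of middle height, 96 x 86 x 114 mm, shut, loose; origin at the centre of its underside. To be left alone
- sugar: the tallest clip-top jar, 96 x 86 x 144 mm, shut, loose; origin at the centre of its underside. To be left alone
- dish: small white porcelain dish, 57 x 55 x 27 mm, loose between the jars; origin at the centre of its underside. To be left alone
- peeler: yellow vegetable peeler, 170 x 25 x 18 mm, lying loose between the jars; origin under its middle. To be left alone
- spoon: dark wooden spoon, 315 x 45 x 15 mm, lying loose behind the jars; origin under its middle. To be left alone

How it is judged:
By the outcome, as a careful person would: the job done as asked, in the order asked, and still so for the second after the job is handed in, with the robot touching nothing.
It also fails if it takes over 61 s, if anything falls off the work surface, if the arm or the gripper's body presses on something with over 40 N, if the wrist force passes 120 N, or if a joint passes its speed limit or range.

## Robot

A 7-joint arm with a two-finger parallel gripper is mounted at the origin on a cart in front of the work surface, level with it; the furniture and walls round the work are solid. World frame = base frame: x ahead of the robot, y to its left, z up, the work surface at z = 0. Lengths are in m, angles in rad, forces in N, time in s.
With the tool pointing down it reaches from about 0.425 to 0.875 m from the base axis. Payload 4.7 kg.
Tool frame: the origin (TCP) lies at the very end of the fingers, on their centre line; the grasp point (between the pads) lies 19 mm behind it; z points along the fingers, y is the line along which they close (so a half turn about z gives the same grasp; the last joint's range is limited). The gripper opens to 85 mm and grips with 20 to 120 N. Pads are 22 mm wide; open, the fingers measure 114 mm over their backs; the gripper's body (76 mm by 85 mm) begins 54 mm behind the grasp point. The pads swing forward as they close: fully open they stand 13 mm farther back than shut.
Start: joints at [1.265, 0.321, -0.07, 1.45, 0.023, 1.371, -0.057], TCP at [0.204, -0.617, 0.231] pointing down, gripper open.
Joint ranges: [-2.86, 2.86], [-0.3, 2.09], [-1.38, 1.24], [0.06, 2.45], [-1.56, 4.7], [0.09, 2.05], [-2.69, 2.69]. Speed limits (rad/s): [2.57, 2.57, 3.14, 3.14, 3.14, 3.14, 3.14].

## Interface

Orientations are given as a 3x3 rotation matrix whose columns are the frame's x, y, z axes.
In Python, from bench import monitor, camera, ticket gives the robot as it stands. The module is installed in compiled form; this text tells all that it offers.
- The arm moves only by the tool apply_moves, never from a script. Its argument "steps" is a list of rows, each a list of 2 entries, a list of its own where there are three numbers: the shift along the tool's x, y, z in mm, then the turn about the tool's z in rad. A call has 1 to 20 rows; each row is the pose to reach, as a shift and turn from the pose commanded when the call began, along the tool's axes at that moment; what a row does not reach only later rows make up. A row lasts 1/10 s, in which the tool goes at most 50 mm and 8.59 degrees, less where a joint would pass 70% of its speed; a pose out of reach is approached as far as the arm can. A call with a gripper value outside its range is refused whole. "claw" is the opening, from 0 (shut) to 1 (fully open), set as the call begins (left out, the last holds). The fingers move at their own pace and stop on an object; "newtons" is the grip in N (left out, the last holds). Time passes only in rows, so rows that repeat a pose let the fingers close. It gives the time, the measured TCP pose, the force, the opening and the grip force at its end, in the units of the state.
- monitor.sense(): the state, without advancing time (a new reading comes with each control period).
- camera(name): name is "scene" or "top" or "wrist"; returns a dict with "frame" (480x640x3 uint8, blue, green, red), "range_z" (480x640 float32, m along the optical axis (not along the pixel's ray), 0 where there is no reading), "intrinsics" (3x3 intrinsics, pixels), "position" and "orientation" of the camera in the world. Camera axes: x right, y down, z forward; pixel columns grow to the right and rows downward; lengths in m; the calibration is good to about 2 mm. A picture is of the moment at which its call begins.
- ticket.close_job(): hands the job in; it is judged then, once.
The state is a dict: "time": time; "joint_pos": joint angles; "dq": joint speeds; "tau": joint torques, N m; "tool_pos": TCP position; "eef_rot": TCP orientation; "ft_force": force on the tool from outside, world axes, zero at the start; "torque": the same for the moment, N m; "opening": opening from 0.0 (shut) to 1.0 (fully open); "grip_force": force on a finger pad.
Only numpy, scipy, OpenCV 4.12 (cv2) and the standard library are available. Lean on these libraries where they do the work, as an engineer would, in place of code of your own. Each camera call takes 0.05 s, during which the arm holds its last target. There are 200 camera calls.

## Working session

There is one attempt and no reset: what is moved stays moved. The work goes in short steps, Python scripts to look and compute and a tool call to move; the robot and the scene stay as the last step left them, time stands still between calls to the robot, and variables do not carry over. Pictures are saved under pics/ and viewed, at most 10 in all, crops included, and the job is handed in when it is done.

Besides the shell and the picture viewer there is one more tool, called after "Request:" as a command line: name --argument value ..., lists and objects as JSON in quotes. apply_moves: Moves the arm, as the interface text tells. Its arguments: {"type":"object","properties":{"steps":{"type":"array","items":{"type":"array"}},"claw":{"type":"number"},"newtons":{"type":"number"}},"required":["steps"]}

```bash
mkdir -p pics; cat > h.py <<'E'
import numpy as np, cv2
from bench import monitor, camera, ticket
def snap(n,f=None):
    c=camera(n)
    if f: cv2.imwrite('pics/'+f,c['frame'])
    np.savez(''+n+'.npz',**c)
    return c
def cloud(c):
    K=np.array(c['intrinsics']);R=np.array(c['orientation']);p=np.array(c['position']);z=c['range_z']
    v,u=np.mgrid[:480,:640]
    d=np.stack([(u-K[0,2])/K[0,0],(v-K[1,2])/K[1,1],np.ones_like(z)],-1)*z[...,None]
    P=d@R.T+p; P[z==0]=np.nan
    return P
E
python3 - <<'E'
from h import *
for n in('scene','top'):
    c=snap(n,n+'.png');print(n,c['position'],c['orientation'])
s=monitor.sense();print(s['time'],s['tool_pos'],s['eef_rot'],s['opening'])
E
```

```text
scene [-0.05103927  0.58661957  0.61701602] [[-0.77024604 -0.32685308  0.5476204 ]
 [-0.63771913  0.38673893 -0.66614361]
 [ 0.00594496 -0.86232249 -0.50632459]]
top [ 0.31520258 -0.09544327  1.07438882] [[ 0.00978571 -0.98112744  0.19311443]
 [-0.9998886  -0.00742416  0.01294867]
 [-0.01127059 -0.19321963 -0.9810908 ]]
0.1 [ 0.20414572 -0.61660356  0.23032565] [[ 9.49284829e-01  3.14416750e-01 -6.48963453e-04]
 [ 3.14417400e-01 -9.49283484e-01  1.60168835e-03]
 [-1.12452644e-04 -1.72450385e-03 -9.99998507e-01]] 1.0011070374387445
```

View pics/scene.png

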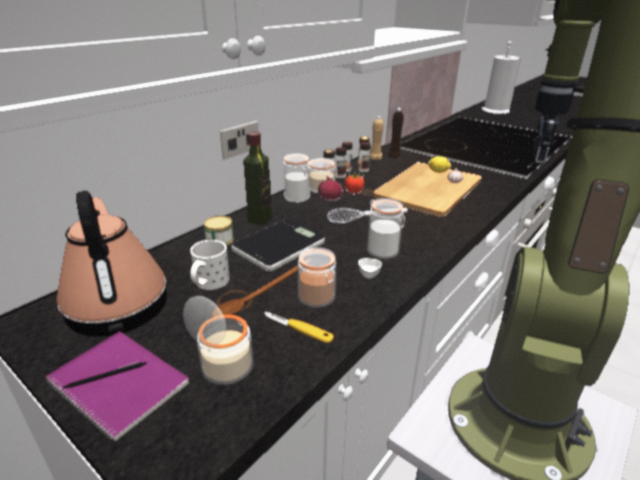

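View pics/top.png

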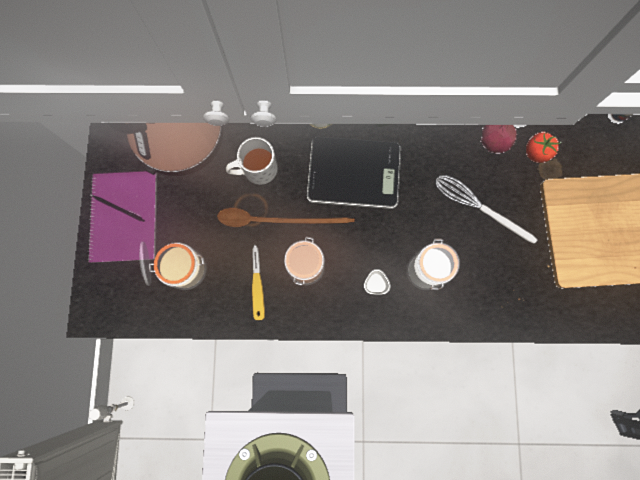

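The open jar is the orange-ringed one: (225,345) in scene, (176,265) in top. Its lid stands to the left at top (143,263), on the world +y side. The peeler, lentils and dish lie to its right. Next I measure the ring and the lid.

```bash
cat > m.py <<'E'
from h import *
for n,(u0,u1,v0,v1) in dict(top=(150,215,235,295),scene=(190,260,305,390)).items():
    c=np.load(n+'.npz');f=c['frame'];P=cloud(c)
    h=cv2.cvtColor(f,cv2.COLOR_BGR2HSV)
    m=np.zeros((480,640),bool);m[v0:v1,u0:u1]=True
    m&=(h[...,0]<14)&(h[...,1]>150)&(h[...,2]>120)
    K=c['intrinsics'];R=c['orientation'];p=c['position']
    v,u=np.nonzero(m);(cu,cv),ax,an=cv2.fitEllipse(cv2.convexHull(np.stack([u,v],-1).astype(np.float32)))
    d=R@np.linalg.inv(K)@[cu,cv,1];print(n,m.sum(),cu,cv,ax,'ray@.088',p+d*(.088-p[2])/d[2])
    Q=P[m];Q=Q[np.isfinite(Q[:,0])];Q=Q[(Q[:,2]>.06)&(Q[:,2]<.11)];print(Q.min(0),Q.max(0),np.median(Q,0))
    (a,b),rad=cv2.minEnclosingCircle(Q[:,:2].astype(np.float32));print('circ',a,b,rad)
    M=P.reshape(-1,3);M=M[np.isfinite(M[:,0])]
    L=M[(M[:,2]>.11)&(M[:,2]<.2)&(np.hypot(M[:,0]-a,M[:,1]-b)<.1)]
    print('lid',len(L),L.min(0),L.max(0)) if len(L) else 0
    if len(L)>20:
        mu=L.mean(0);w=np.linalg.svd(L-mu,full_matrices=False);print(mu,w[1],w[2][2])
E
python3 m.py
```

```text
top 253 173.67001342773438 263.1808166503906 (38.34638214111328, 40.21275329589844) ray@.088 [0.45822039 0.22305554 0.088     ]
[0.41861439 0.18235541 0.08208788] [0.49983246 0.26540162 0.09279568] [0.45876752 0.22831509 0.08716378]
circ 0.45912662148475647 0.22330845892429352 0.04287485405802727
lid 344 [0.4071856  0.24913614 0.11014145] [0.49361642 0.27186668 0.18302626]
[0.44827807 0.2590411  0.15485708] [0.41869075 0.38778883 0.03883513] [-0.1775224   0.97343004  0.14463662]
scene 317 227.14588928222656 324.4082946777344 (37.72306823730469, 47.32439422607422) ray@.088 [0.46131808 0.20847048 0.088     ]
[0.41559902 0.16577893 0.06390463] [0.48751072 0.25594085 0.08876252] [0.44441214 0.19017941 0.0866943 ]
circ 0.44637152552604675 0.21085989475250244 0.047366946935653687
lid 1491 [0.40655817 0.2480327  0.11000746] [0.49432037 0.27725641 0.18129507]
[0.44465053 0.26450151 0.14563554] [0.86827388 0.75239755 0.08084376] [ 0.20938887 -0.94864234 -0.23713712]
```

Request:
apply_moves --steps '[[[20, -17, 0], -0.04], [[55, -48, 0], -0.1], [[95, -83, 0], -0.18], [[135, -118, 0], -0.26], [[175, -153, 0], -0.34], [[215, -188, 0], -0.42], [[255, -223, 0], -0.5], [[295, -258, 0], -0.58], [[332, -292, 0], -0.66], [[362, -325, 0], -0.74], [[385, -362, 0], -0.82], [[402, -402, 0], -0.9], [[417, -444, 0], -0.98], [[432, -487, 0], -1.06], [[447, -530, 0], -1.14], [[461, -572, 0], -1.22], [[475, -614, 0], -1.3], [[488, -655, 0], -1.38], [[498, -690, 0], -1.44], [[506, -717, 0], -1.46]]' --claw 0

```text
time: 2.1
tool_pos: [0.4583, 0.2253, 0.2312]
eef_rot: [[-0.211, 0.977, -0.0], [0.977, 0.211, 0.0], [0.0, 0.0, -1.0]]
ft_force: [1.1, 0.0, 0.7]
opening: -0.001
grip_force: 0.0
```

Request:
apply_moves --steps '[[[0, 0, 0], 0], [[0, 0, 0], 0], [[0, 0, 0], 0]]'

```text
time: 2.4
tool_pos: [0.4595, 0.2212, 0.2309]
eef_rot: [[-0.206, 0.979, -0.001], [0.979, 0.206, -0.001], [-0.001, -0.001, -1.0]]
ft_force: [-1.3, -0.5, -0.4]
opening: 0.004
grip_force: 0.0
```

```bash
python3 - <<'E'
from h import *
s=monitor.sense();print(s['time'],s['tool_pos'],s['eef_rot'],s['joint_pos'],s['opening'],s['ft_force'])
c=snap('wrist','wrist1.png');print(c['position'],c['orientation'])
E
```

```text
2.4 [0.45947241 0.2211503  0.23088765] [[-2.05517834e-01  9.78653211e-01 -5.59245803e-04]
 [ 9.78652897e-01  2.05517139e-01 -1.10149936e-03]
 [-9.63051283e-04 -7.73685287e-04 -9.99999237e-01]] [ 0.40594585  0.08433125 -0.94205653  1.7659895   0.0709308   1.32756269
 -0.34460552] 0.0036017590701633655 [-1.28779901 -0.48355959 -0.38037459]
[0.44562581 0.28673857 0.37333316] [[ 0.97877629  0.19814039  0.05231976]
 [ 0.20492081 -0.94366804 -0.25980394]
 [-0.00210517  0.26501135 -0.964243  ]]
```

View pics/wrist1.png

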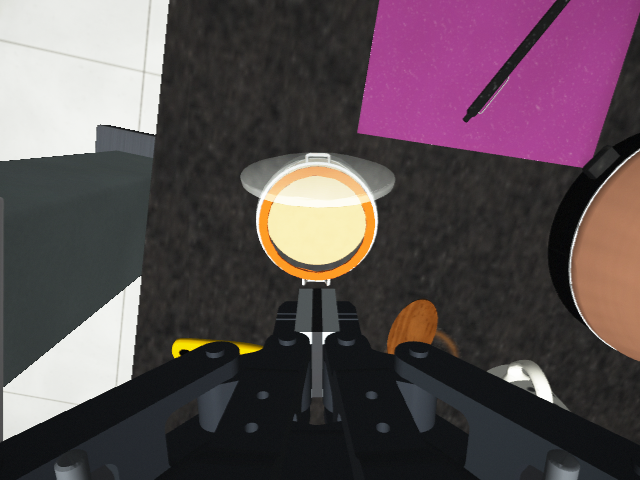

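The wrist view shows the ring centred at about (317,222), the hinge at (318,158) and the clasp at (316,280), so the tool's x axis lines up with the jar's +x. I'll refine the positions from here.

```bash
python3 - <<'E'
from h import *
c=np.load('wrist.npz');f=c['frame'];P=cloud(c);K=c['intrinsics'];R=c['orientation'];p=c['position']
h=cv2.cvtColor(f,cv2.COLOR_BGR2HSV);m=(h[...,0]<16)&(h[...,1]>150)&(h[...,2]>120);m[:, :240]=0;m[:,390:]=0;m[:150]=0;m[290:]=0
v,u=np.nonzero(m);e=cv2.fitEllipse(cv2.convexHull(np.stack([u,v],-1).astype(np.float32)));print(m.sum(),e)
def ray(u,v,z): d=R@np.linalg.inv(K)@[u,v,1];return p+d*(z-p[2])/d[2]
for z in(.084,.088):print(ray(*e[0],z))
a=ray(318,158,.089);b=ray(316,280,.085);print(a,b,np.degrees(np.arctan2(*(a-b)[1::-1])))
M=P.reshape(-1,3);L=M[(M[:,2]>.12)&(M[:,2]<.2)&(np.hypot(M[:,0]-.45,M[:,1]-.26)<.06)];print(len(L),L.min(0),L.max(0),L[L[:,2].argmax()])
E
```

```text
244 ((314.6554870605469, 219.77035522460938), (109.3089599609375, 123.60530853271484), 176.5165252685547)
[0.45645872 0.22474633 0.084     ]
[0.45630896 0.22560337 0.088     ]
[0.44960638 0.26929583 0.089     ] [0.46703174 0.17900102 0.085     ] 100.92282898831884
6556 [0.40719575 0.24815084 0.12005134] [0.49353351 0.27639164 0.18228257] [0.4519047  0.25554222 0.18228257]
```

Request:
apply_moves --steps '[[[2, 0, 8], 0], [[2, 0, 20], 0], [[2, 0, 32], 0], [[2, 0, 44], 0], [[2, 0, 56], 0], [[2, 0, 68], 0], [[2, 0, 78], 0], [[2, 0, 86], 0], [[2, 0, 92], 0], [[2, 0, 96], 0], [[2, 0, 98], 0], [[2, 0, 98], 0], [[2, 0, 98], 0], [[2, 0, 98], 0]]'

```text
time: 3.85
tool_pos: [0.4591, 0.2247, 0.1336]
eef_rot: [[-0.207, 0.978, 0.001], [0.978, 0.207, 0.0], [-0.0, 0.001, -1.0]]
ft_force: [-0.8, -0.5, 0.0]
opening: 0.006
grip_force: 0.0
```

```bash
python3 - <<'E'
from h import *
s=monitor.sense();print(s['time'],s['tool_pos'],s['ft_force'])
c=snap('scene');cv2.imwrite('pics/s2.png',cv2.resize(c['frame'][230:430,120:380],None,fx=3,fy=3))
E
```

```text
3.85 [0.45912799 0.22470507 0.1336412 ] [-0.81706397 -0.46082156  0.03461652]
```

View pics/s2.png

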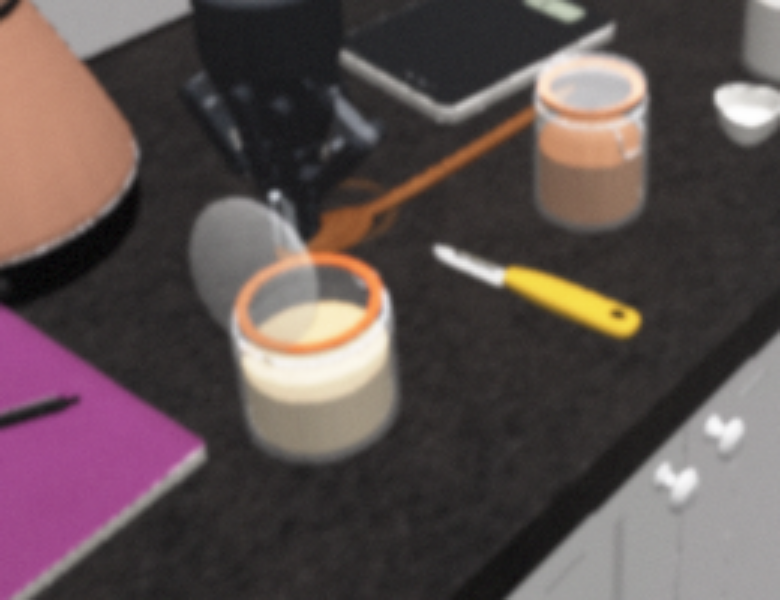

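The fingertips are at crop (300,240). That fits a point about 45 mm above the ring centre at (308,302), and nothing is being touched. Now I hold for the pointing.

Request:
apply_moves --steps '[[[-1, 0, 3], 0], [[-1, 0, 3], 0], [[-1, 0, 3], 0], [[-1, 0, 3], 0], [[-1, 0, 3], 0], [[-1, 0, 3], 0], [[-1, 0, 3], 0], [[-1, 0, 3], 0], [[-1, 0, 3], 0], [[-1, 0, 3], 0], [[-1, 0, 3], 0], [[-1, 0, 3], 0], [[-1, 0, 3], 0], [[-1, 0, 3], 0], [[-1, 0, 3], 0], [[-1, 0, 3], 0], [[-1, 0, 3], 0], [[-1, 0, 3], 0], [[-1, 0, 3], 0], [[-1, 0, 3], 0]]'

```text
time: 5.9
tool_pos: [0.4591, 0.2236, 0.1303]
eef_rot: [[-0.207, 0.978, -0.0], [0.978, 0.207, -0.0], [-0.0, -0.0, -1.0]]
ft_force: [-0.3, 0.1, 0.3]
opening: -0.001
grip_force: 0.0
```

Request:
apply_moves --steps '[[[0, 0, 0], 0], [[0, 0, 0], 0], [[0, 0, 0], 0], [[0, 0, 0], 0], [[0, 0, 0], 0], [[0, 0, 0], 0], [[0, 0, 0], 0], [[0, 0, 0], 0], [[0, 0, 0], 0], [[0, 0, 0], 0], [[0, 0, 0], 0], [[0, 0, 0], 0], [[0, 0, 0], 0], [[0, 0, 0], 0], [[0, 0, 0], 0], [[0, 0, 0], 0], [[0, 0, 0], 0], [[0, 0, 0], 0], [[0, 0, 0], 0], [[0, 0, 0], 0]]'

```text
time: 7.9
tool_pos: [0.459, 0.2237, 0.1303]
eef_rot: [[-0.208, 0.978, -0.0], [0.978, 0.208, -0.0], [-0.0, -0.0, -1.0]]
ft_force: [1.0, -0.9, 1.1]
opening: -0.005
grip_force: 0.0
```

Request:
apply_moves --steps '[[[0, 0, -5], 0], [[0, 0, -15], 0], [[0, 0, -30], 0], [[0, 0, -45], 0], [[0, 0, -60], 0], [[0, 0, -75], 0], [[0, 0, -88], 0], [[0, 0, -97], 0], [[0, 0, -102], 0], [[6, 0, -104], 0], [[16, 0, -104], 0], [[28, 0, -104], 0], [[42, 0, -104], 0], [[56, 0, -104], 0], [[70, 0, -104], 0], [[82, 0, -104], 0], [[92, 0, -104], 0], [[98, 0, -104], 0], [[100, 0, -104], 0], [[100, 0, -104], 0]]'

```text
time: 9.9
tool_pos: [0.4382, 0.3216, 0.2341]
eef_rot: [[-0.208, 0.978, -0.0], [0.978, 0.208, -0.0], [-0.0, -0.0, -1.0]]
ft_force: [-0.8, 0.6, -0.1]
opening: -0.0
grip_force: 0.0
```

Request:
apply_moves --steps '[[[0, 0, 4], 0], [[0, 0, 12], 0], [[0, 0, 22], 0], [[0, 0, 34], 0], [[0, 0, 46], 0], [[0, 0, 56], 0], [[0, 0, 62], 0], [[0, 0, 66], 0], [[0, 0, 66], 0], [[0, 0, 66], 0]]'

```text
time: 10.9
tool_pos: [0.4385, 0.3217, 0.1686]
eef_rot: [[-0.208, 0.978, 0.0], [0.978, 0.208, 0.0], [0.0, 0.0, -1.0]]
ft_force: [-0.3, -0.4, 0.4]
opening: 0.001
grip_force: 0.0
```

```bash
python3 - <<'E'
from h import *
s=monitor.sense();print(s['time'],s['tool_pos'],s['ft_force'])
c=snap('scene');cv2.imwrite('pics/s3.png',cv2.resize(c['frame'][230:430,120:380],None,fx=3,fy=3))
E
```

```text
10.9 [0.43845539 0.32168385 0.16856176] [-0.33884655 -0.38618123  0.35419844]
```

View pics/s3.png

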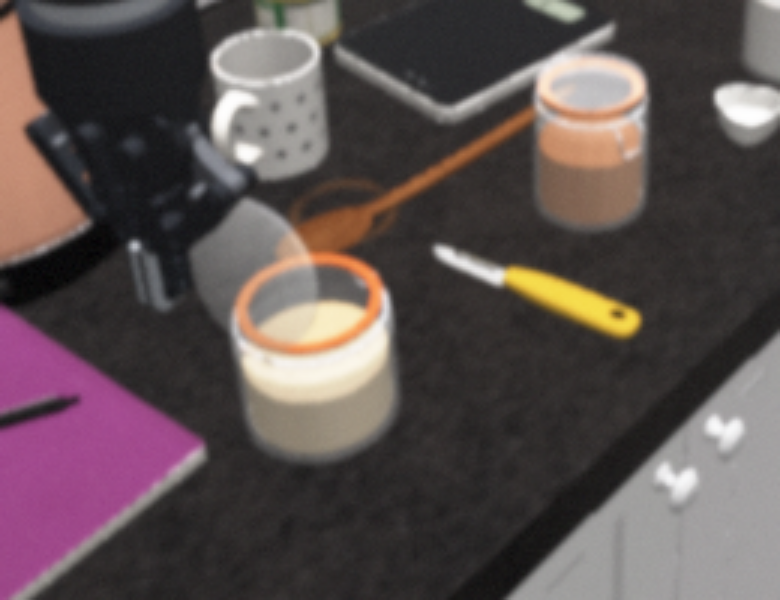

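The finger is on the lid's outer side, at (158,280) beside the lid at (250,265), and the jar hasn't moved. Now I push slowly along the lid's arc.

Request:
apply_moves --steps '[[[-4, 0, 0], 0], [[-10, 0, 0], 0], [[-16, 0, 0], 0], [[-22, 0, 0], 0], [[-27, 0, 0], 0], [[-31, 0, 0], 0], [[-34, 0, 0], 0], [[-37, 0, 0], 0], [[-40, 0, 0], 0], [[-43, 0, 0], 0], [[-46, 0, 0], 0], [[-49, 0, 0], 0], [[-52, 0, 0], 0], [[-55, 0, 1], 0], [[-58, 0, 1], 0], [[-61, 0, 2], 0], [[-64, 0, 3], 0], [[-67, 0, 4], 0], [[-70, 0, 5], 0], [[-73, 0, 7], 0]]'

```text
time: 12.95
tool_pos: [0.4536, 0.2498, 0.1613]
eef_rot: [[-0.207, 0.978, 0.0], [0.978, 0.207, -0.0], [-0.0, 0.0, -1.0]]
ft_force: [-0.3, -0.7, 2.2]
opening: -0.001
grip_force: 0.4
```

```bash
python3 - <<'E'
from h import *
s=monitor.sense();print(s['time'],s['tool_pos'],s['ft_force'])
c=snap('scene');cv2.imwrite('pics/s4.png',cv2.resize(c['frame'][230:430,120:380],None,fx=3,fy=3))
E
```

```text
12.95 [0.45360852 0.24979144 0.16125065] [-0.34744071 -0.69621721  2.19632754]
```

View pics/s4.png

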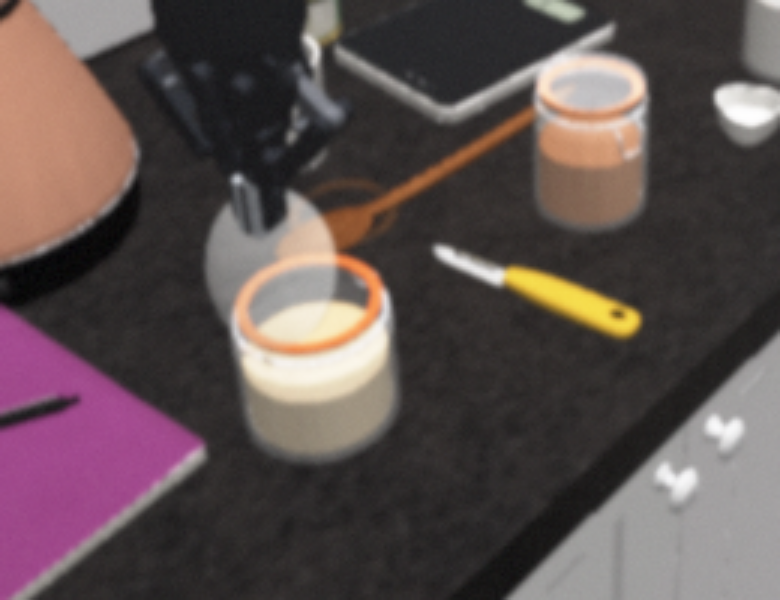

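The lid is turning over at (270,255) under the finger, and the jar hasn't moved. I continue along the arc.

Request:
apply_moves --steps '[[[-3, 0, 1], 0], [[-6, 0, 2], 0], [[-9, 0, 4], 0], [[-12, 0, 5], 0], [[-15, 0, 7], 0], [[-18, 0, 10], 0], [[-21, 0, 13], 0], [[-23, 0, 15], 0], [[-25, 0, 17], 0], [[-27, 0, 19], 0], [[-29, 0, 22], 0], [[-31, 0, 24], 0], [[-33, 0, 27], 0], [[-35, 0, 30], 0], [[-36, 0, 32], 0], [[-37, 0, 34], 0], [[-38, 0, 36], 0], [[-39, 0, 38], 0], [[-40, 0, 40], 0], [[-41, 0, 43], 0]]'

```text
time: 15.0
tool_pos: [0.4621, 0.2099, 0.1182]
eef_rot: [[-0.208, 0.978, 0.0], [0.978, 0.208, -0.0], [-0.0, 0.0, -1.0]]
ft_force: [0.6, 0.3, -0.3]
opening: 0.001
grip_force: 0.1
```

```bash
python3 - <<'E'
from h import *
s=monitor.sense();print(s['time'],s['tool_pos'],s['ft_force'])
c=snap('scene');cv2.imwrite('pics/s5.png',cv2.resize(c['frame'][230:430,120:380],None,fx=3,fy=3))
E
```

```text
15.0 [0.46206981 0.20990198 0.11819253] [ 0.64708264  0.27762559 -0.28576272]
```

View pics/s5.png

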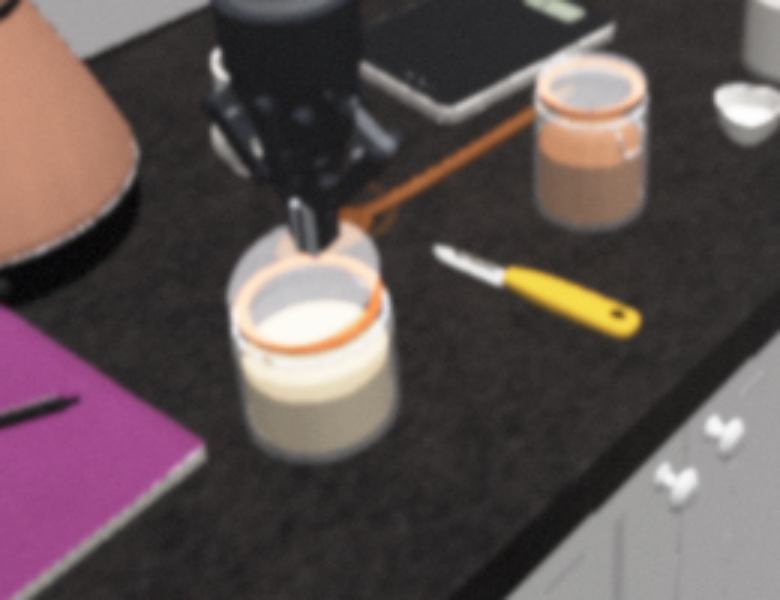

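The lid is nearly down at (305,270), with the finger following it. I bring the finger down to just above the shut height, wait there, then lift off.

Request:
apply_moves --steps '[[[-1, 0, 2], 0], [[-2, 0, 4], 0], [[-2, 0, 6], 0], [[-3, 0, 8], 0], [[-3, 0, 10], 0], [[-4, 0, 12], 0], [[-4, 0, 14], 0], [[-5, 0, 15], 0], [[-5, 0, 16], 0], [[-5, 0, 17], 0], [[-5, 0, 17], 0], [[-5, 0, 18], 0], [[-5, 0, 18], 0], [[-5, 0, 18], 0], [[-5, 0, 18], 0]]'

```text
time: 16.55
tool_pos: [0.463, 0.205, 0.1003]
eef_rot: [[-0.207, 0.978, 0.0], [0.978, 0.207, -0.0], [-0.0, 0.0, -1.0]]
ft_force: [-1.0, -0.6, 0.2]
opening: 0.001
grip_force: 0.0
```

```bash
python3 - <<'E'
from h import *
s=monitor.sense();print(s['time'],s['tool_pos'],s['ft_force'],s['grip_force'])
c=snap('scene')
P=cloud(c).reshape(-1,3);L=P[(P[:,2]>.085)&(P[:,2]<.13)&(np.hypot(P[:,0]-.458,P[:,1]-.223)<.05)]
A=np.c_[L[:,:2]-[.458,.223],np.ones(len(L))];print(len(L),np.linalg.lstsq(A,L[:,2],rcond=None)[0],np.percentile(L[:,2],[5,50,95]))
E
```

```text
16.55 [0.4630164  0.20502179 0.10031732] [-1.04649485 -0.61386343  0.15781717] 0.0
1498 [ 0.08395079 -0.14506191  0.09900672] [0.08992031 0.0960922  0.12055753]
```

Request:
apply_moves --steps '[[[0, 0, -2], 0], [[0, 0, -6], 0], [[0, 0, -14], 0], [[0, 0, -25], 0], [[0, 0, -40], 0], [[0, 0, -55], 0], [[0, 0, -70], 0], [[0, 0, -85], 0], [[0, 0, -100], 0], [[0, 0, -115], 0], [[0, 0, -128], 0], [[-5, 0, -136], 0], [[-12, 0, -140], 0], [[-20, 0, -140], 0], [[-30, 0, -140], 0], [[-42, 0, -140], 0], [[-52, 0, -140], 0], [[-58, 0, -140], 0], [[-60, 0, -140], 0], [[-60, 0, -140], 0]]'

```text
time: 18.6
tool_pos: [0.4755, 0.1462, 0.2402]
eef_rot: [[-0.207, 0.978, -0.0], [0.978, 0.207, 0.0], [0.0, -0.0, -1.0]]
ft_force: [-1.0, 0.7, -0.6]
opening: -0.003
grip_force: 0.0
```

```bash
python3 - <<'E'
from h import *
s=monitor.sense();print(s['time'],s['tool_pos'],s['ft_force'])
for n in('scene','wrist'):
    c=snap(n)
    P=cloud(c).reshape(-1,3);L=P[(P[:,2]>.091)&(P[:,2]<.13)&(np.hypot(P[:,0]-.458,P[:,1]-.223)<.045)]
    A=np.c_[L[:,:2]-[.458,.223],np.ones(len(L))];print(n,len(L),np.linalg.lstsq(A,L[:,2],rcond=None)[0],np.percentile(L[:,2],[1,50,99]),L[:,:2].min(0),L[:,:2].max(0))
s=np.load('scene.npz')['frame'];w=np.load('wrist.npz')['frame']
cv2.imwrite('pics/f.png',np.hstack([cv2.resize(s[230:430,120:320],(400,400)),cv2.resize(w,(400,400))]))
E
```

```text
18.6 [0.47545801 0.14619254 0.2402154 ] [-1.03827677  0.66532712 -0.55905544]
scene 1318 [ 0.01352993 -0.01511723  0.09566085] [0.09137283 0.09585132 0.09908125] [0.41364367 0.17823365] [0.50175262 0.26666201]
wrist 13471 [ 0.00095418 -0.00669846  0.09648205] [0.09221425 0.09694359 0.09972534] [0.41384582 0.17807393] [0.50276553 0.26619345]
```

View pics/f.png

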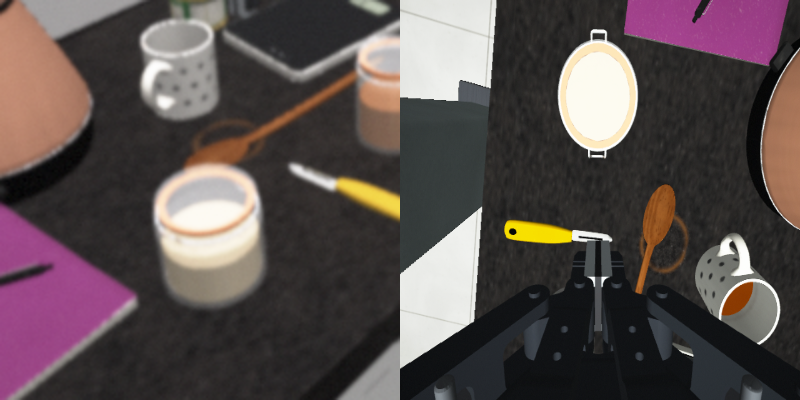

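The lid lies level over the ring: wrist panel (597,95), upper face at about 97 mm against an expected 99 mm. The slope is under 1°, so it is shut. The peeler, spoon and lentils jar are where they were, and the hand is clear.

```bash
python3 -c "
from bench import ticket;print(ticket.close_job())"
```

```text
the job is handed in; nothing more can be done
None
```

I pointed out the open jar (the oats) by holding about 4 cm above its mouth for about 4 s, then pushed its lid gently shut with one finger and took the hand away; the lid measured level and shut, nothing nearby looked moved in the last pictures, and the job is handed in.

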